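# Line up the clay pots for the catalogue photo

## Task

Set the four clay pots up for a photograph, all upright and going down in size from the turntable: stand the largest in the middle of the round mark on the turntable, without letting the platter swing round, and stand the other three each in the middle of a coaster on the board, the biggest of them on the end nearest the turntable and the smallest on the far end. Leave the basket and the roll of tape where they are.

Things in the scene. Friction and masses are not known exactly. Their poses are not given: they have to be found in the camera images.
- pot_a_center (a point): The largest of four plain, empty, upright terracotta flower pots: 78 mm high, 66 mm across the rim; the rim is a straight vertical band 16 mm high at the top, below it the wall tapers to 44 mm at the foot. Rim wall about 7 mm thick. This point is on its axis, half-way up (39 mm above the foot); z is the pot's axis.
- pot_b_center (a point): The second largest of four plain, empty, upright terracotta flower pots: 66 mm high, 57 mm across the rim; the rim is a straight vertical band 16 mm high at the top, below it the wall tapers to 38 mm at the foot. Rim wall about 7 mm thick. This point is on its axis, half-way up (33 mm above the foot); z is the pot's axis.
- pot_c_center (a point): The third largest of four plain, empty, upright terracotta flower pots: 54 mm high, 48 mm across the rim; the rim is a straight vertical band 16 mm high at the top, below it the wall tapers to 32 mm at the foot. Rim wall about 7 mm thick. This point is on its axis, half-way up (27 mm above the foot); z is the pot's axis.
- pot_d_center (a point): The smallest of four plain, empty, upright terracotta flower pots: 42 mm high, 39 mm across the rim; the rim is a straight vertical band 16 mm high at the top, below it the wall tapers to 26 mm at the foot. Rim wall about 7 mm thick. This point is on its axis, half-way up (21 mm above the foot); z is the pot's axis.
- coaster_left_top (a point): One of three equal round cork coasters, 78 mm in diameter, fixed in a row about 100 mm apart on a white display board (90 x 310 mm, 10 mm thick, fixed): the end of the row to the robot's left (+y). This point is the centre of the coaster's upper face, 13 mm above the table.
- coaster_mid_top (a point): One of three equal round cork coasters, 78 mm in diameter, fixed in a row about 100 mm apart on a white display board (90 x 310 mm, 10 mm thick, fixed): the middle of the row. This point is the centre of the coaster's upper face, 13 mm above the table.
- coaster_right_top (a point): One of three equal round cork coasters, 78 mm in diameter, fixed in a row about 100 mm apart on a white display board (90 x 310 mm, 10 mm thick, fixed): the end of the row to the robot's right (-y). This point is the centre of the coaster's upper face, 13 mm above the table.
- spot (a point): Round cork-coloured mark, 78 mm in diameter, flush on the white platter of a small free-turning turntable (196 mm in diameter, top 26 mm above the table), which stands on the table beyond one end of the row, at the robot's left or right. This point is the mark's centre, on the platter's upper face. Its x axis points outward from the turntable's axle, which lies 55 mm behind it; z is up. The platter turns about the vertical axle at a touch (about 0.01 N m).
- basket: Bystander: loose brown round basket, 158 mm across, 60 mm high, standing at the side opposite the turntable. Origin at the centre of its underside.
- tape: Bystander: loose roll of brown tape lying flat, 90 mm across, 40 mm high, beyond the display board. Origin at the centre of its underside.
Mind the look-alikes: they are no part of the job. Leave any black or blue look-alike of the part that bears pot_a_center alone.

How it is judged:
By the outcome, as a careful person would: the job done as asked, in the order asked, and still so for the second after the job is handed in, with the robot touching nothing.
It also fails if it takes over 96 s, if anything falls off the work surface, if the arm or the gripper's body presses on something with over 40 N, if the wrist force passes 120 N, or if a joint passes its speed limit or range.

## Robot

A 7-joint arm with a two-finger parallel gripper is mounted at the origin on the work surface. World frame = base frame: x ahead of the robot, y to its left, z up, the work surface at z = 0. Lengths are in m, angles in degrees, forces in N, time in s.
With the tool pointing down it reaches from about 0.425 to 0.875 m from the base axis. Payload 4.7 kg.
Tool frame: the origin (TCP) lies at the very end of the fingers, on their centre line; the grasp point (between the pads) lies env.grip_point_offset behind it (env.grip_point_offset is the distance from the TCP to the grasp point, in m); z points along the fingers, y is the direction in which the jaws open and shut (so a half turn about z gives the same grasp; the last joint's range is limited). The gripper opens to 87 mm and grips with 3 to 60 N. Pads are 19 mm wide; open, the fingers measure 117 mm over their backs; the gripper's body (75 mm by 190 mm) begins 51 mm behind the grasp point.
Start: joints at [-65.369, 18.392, -4.016, 83.108, 1.295, 78.541, -3.26], TCP at [0.263, 0.595, 0.223] pointing down, gripper open.
Joint ranges: [-163.93, 163.93], [-17.29, 119.83], [-79.2, 71.16], [3.27, 140.29], [-89.18, 269.18], [5.43, 117.66], [-154.24, 154.24]. Speed limits (degrees/s): [147.25, 147.25, 180, 180, 180, 180, 180].

## Interface

Orientations are given as [roll, pitch, yaw] about the fixed x, y, z axes, in that order (R = Rz(yaw) Ry(pitch) Rx(roll)).
In Python, from cell import env gives the robot as it stands.
- The arm moves only by the tool send_rows, never from a script. Its argument "plan" is a list of rows, each a list of 7 numbers: the finger opening in mm, from 0 to 87, then the shift along the tool's x, y, z in mm, then the turn, a rotation vector about the tool's x, y, z in rad. A call has 1 to 12 rows; each row shifts and turns the commanded pose from where the row before left it, along the tool's axes as they then stand; what a row does not reach is not made up. A row lasts 1/10 s, in which the tool goes at most 50 mm and 8.59 degrees, less where a joint would pass 70% of its speed; a pose out of reach is approached as far as the arm can. A call is refused whole if a number of a shift passes 50 or a number of a turn 0.15, either way. A call with a gripper value outside its range is refused whole. The fingers move at their own pace and stop on an object; "grip_force" is the grip in N (left out, the last holds). Time passes only in rows, so rows that do not move let the fingers close. It gives the time, the measured TCP pose, the force and the opening at its end, in the units of the state.
- env.get_obs(): the state, without advancing time (a new reading comes with each control period).
- env.read_camera(name): name is "side" or "top" or "wrist"; returns the picture (400x640x3 uint8, red, green, blue); there is no depth.
- env.get_calibration(name): a dict with "fx", "fy", "cx", "cy" (pixels), "extrinsics" (4x4, takes a point from camera to world coordinates). Camera axes: x right, y down, z forward; pixel columns grow to the right and rows downward; lengths in m; the calibration is good to about 2 mm. A picture is of the moment at which its call begins: read the wrist's pose just before it. get_calibration takes no time and is no camera call; for the wrist camera it gives the pose at the moment of the call.
- env.sign_off(): hands the job in, once; it reports no verdict.
Trained networks look in the newest picture that a camera, given by its name, has taken for a name from the list of things; names that differ only in an ending like _2 or _b are one class to them, and where a whole thing is asked for, a point or a joint stands for the part that bears it (a point fixed in the world has none). Each returns a list of dicts, best first, with "confidence" (0 to 1); they miss things now and then, are a little off and sometimes report something else, mostly with a low value. They report only what shows in the picture. A call takes as long as a camera call. They do not tell look-alikes from the thing itself.
- env.regions_of(camera, query): "region" (400x640 bool, what is visible of it) and "rect" ([left, top, right, bottom] in pixels, round what is visible of it).
The state is a dict: "time_s": time; "qpos": joint angles; "joint_velocities": joint speeds; "effort": joint torques, N m; "tool_pos": TCP position; "tool_rot": TCP orientation; "force": force on the tool from outside, world axes, zero at the start; "wrist_torque": the same for the moment, N m; "grip_width": finger opening in m.
Only numpy, scipy, OpenCV 4.12 (cv2) and the standard library are available. Lean on these libraries where they do the work, as an engineer would, in place of code of your own. Each camera call takes 0.05 s, during which the arm holds its last target. There are 200 camera calls.

## Working session

There is one attempt and no reset: what is moved stays moved. The work goes in short steps, Python scripts to look and compute and a tool call to move; the robot and the scene stay as the last step left them, time stands still between calls to the robot, and variables do not carry over. Pictures are saved under pics/ and viewed, about 12 in all and at most 16, crops included, and the job is handed in when it is done.

Besides the shell and the picture viewer there is one more tool, called after "Emit:" as name(argument=value, ...) on one line, values as JSON. send_rows: Moves the arm, as the interface text tells. Its arguments: {"type":"object","properties":{"plan":{"type":"array"},"grip_force":{"type":"number"}},"required":["plan"]}

```bash
ls; mkdir -p pics; python3 - <<'E'
from cell import env
import cv2,numpy as np
o=env.get_obs(); print({k:np.round(v,3).tolist() if not isinstance(v,float) else v for k,v in o.items()}, env.grip_point_offset)
for n in("top","side"):
    im=env.read_camera(n); cv2.imwrite(f"pics/{n}0.png",im[:,:,::-1])
    c=env.get_calibration(n); print(n,{k:np.round(v,3).tolist() for k,v in c.items()})
    for q in ["pot_a_center","coaster_mid_top","spot","basket","tape"]:
        for r in env.regions_of(n,q): print(n,q,round(r["confidence"],2),np.round(r["rect"],0).tolist(),int(r["region"].sum()))
E
```

```text
pics
{'time_s': 0.0, 'qpos': [-65.369, 18.438, -4.013, 83.177, 1.296, 78.539, -3.26], 'joint_velocities': [0.029, -0.042, 0.103, 0.021, -0.024, 0.052, 0.106], 'effort': [0.0, -49.128, -0.403, -31.253, -0.064, 0.043, 0.0], 'tool_pos': [0.262, 0.594, 0.221], 'tool_rot': [-179.892, 0.007, 156.176], 'force': [0.441, 1.254, -0.136], 'wrist_torque': [-0.032, -0.011, -0.059], 'grip_width': 0.08693085946680668} 0.0187
top {'fx': 450.321, 'fy': 450.321, 'cx': 322.541, 'cy': 206.911, 'extrinsics': [[0.007, -0.993, 0.117, 0.446], [-1.0, -0.005, 0.014, -0.01], [-0.013, -0.117, -0.993, 0.993], [0.0, 0.0, 0.0, 1.0]]}
top pot_a_center 0.97 [402.0, 308.0, 439.0, 343.0] 886
top pot_a_center 0.94 [387.0, 243.0, 421.0, 275.0] 871
top pot_a_center 0.7 [345.0, 293.0, 375.0, 325.0] 858
top pot_a_center 0.61 [298.0, 83.0, 340.0, 128.0] 853
top coaster_mid_top 0.97 [319.0, 147.0, 353.0, 181.0] 960
top spot 0.84 [442.0, 192.0, 536.0, 286.0] 6717
top basket 0.89 [125.0, 187.0, 196.0, 263.0] 4362
top tape 0.78 [299.0, 81.0, 340.0, 128.0] 870
side {'fx': 382.992, 'fy': 382.992, 'cx': 319.591, 'cy': 205.433, 'extrinsics': [[0.968, -0.18, 0.173, 0.437], [-0.249, -0.748, 0.616, -0.496], [0.019, -0.639, -0.769, 0.644], [0.0, 0.0, 0.0, 1.0]]}
side pot_a_center 0.9 [191.0, 228.0, 228.0, 276.0] 1423
side pot_a_center 0.78 [171.0, 286.0, 216.0, 336.0] 1788
side pot_a_center 0.76 [254.0, 251.0, 293.0, 300.0] 1379
side pot_a_center 0.52 [242.0, 181.0, 267.0, 215.0] 783
side coaster_mid_top 0.96 [338.0, 200.0, 379.0, 230.0] 818
side spot 0.58 [260.0, 322.0, 389.0, 400.0] 7650
side spot 0.48 [326.0, 166.0, 365.0, 194.0] 700
side basket 0.81 [234.0, 84.0, 292.0, 132.0] 2221
side tape 0.95 [389.0, 166.0, 435.0, 207.0] 1185
```

```bash
python3 - <<'E'
import cv2,numpy as np
a=cv2.imread("pics/top0.png")[70:360,110:560]; b=cv2.imread("pics/side0.png")
cv2.imwrite("pics/t.png",cv2.resize(a,None,fx=1.75,fy=1.75,interpolation=cv2.INTER_CUBIC))
E
```

```text
(no output)
```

View pics/t.png

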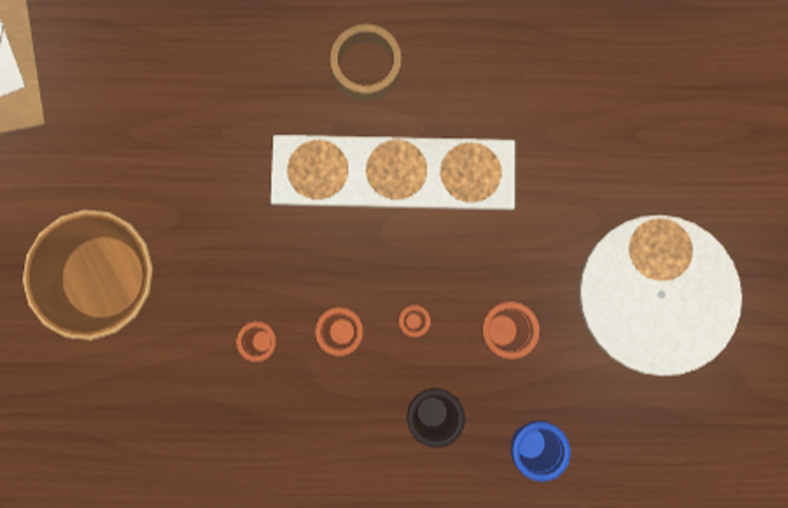

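View pics/side0.png

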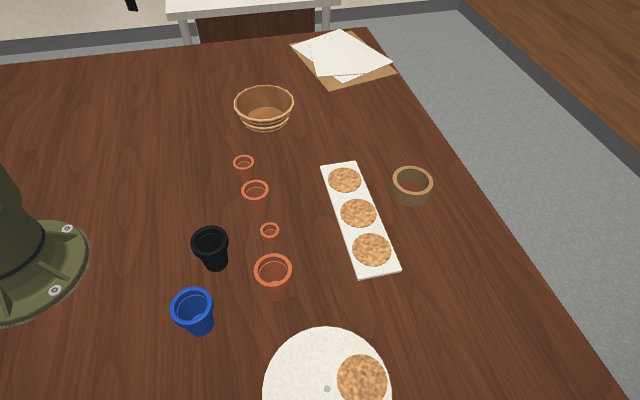

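The turntable is on the robot's right (-y), so A goes to the spot, B right, C mid and D left. In the crop the pots are at about (511,330) A, (339,331) B, (256,341) C and (415,321) D. The black and blue look-alikes are nearer the robot.

```bash
cat > h.py <<'E'
from cell import env
import cv2,numpy as np
from scipy.spatial.transform import Rotation as R
def toz(c,uv,z):
    T=np.array(c["extrinsics"]); d=T[:3,:3]@[(uv[0]-c["cx"])/c["fx"],(uv[1]-c["cy"])/c["fy"],1]
    return (T[:3,3]+d*(z-T[2,3])/d[2])
def circ(c,mask,z):
    """fit circle in world at height z to outer contour of mask"""
    k=max(cv2.findContours(mask.astype(np.uint8),cv2.RETR_EXTERNAL,cv2.CHAIN_APPROX_NONE)[0],key=cv2.contourArea)
    P=np.array([toz(c,p[0],z)[:2] for p in k]); (x,y),r=cv2.minEnclosingCircle((P*1000).astype(np.float32))
    A=np.c_[2*P,np.ones(len(P))]; s=np.linalg.lstsq(A,(P**2).sum(1),rcond=None)[0]
    return np.round([s[0],s[1],np.sqrt(s[2]+s[:2]@s[:2]),x/1000,y/1000,r/1000],4)
E
python3 - <<'E'
from h import *
im=cv2.imread("pics/top0.png"); hsv=cv2.cvtColor(im,cv2.COLOR_BGR2HSV); c=env.get_calibration("top")
def at(cx,cy): return 110+cx/1.75,70+cy/1.75
for n,p in dict(A=(529,308),B=(350,311),C=(267,330),D=(402,320),cork=(396,150),black=(440,395),wood=(200,400)).items():
    u=at(*p); print(n,hsv[int(u[1]),int(u[0])])
H,S,V=[hsv[:,:,i].astype(int) for i in range(3)]
pot=((H<14)&(S>140)&(V>150)).astype(np.uint8)
cork=((H>8)&(H<25)&(S>70)&(V>120)).astype(np.uint8)
cork=cv2.morphologyEx(cork,cv2.MORPH_CLOSE,np.ones((3,3)))
def comp(m,p):
    n,l,st,ce=cv2.connectedComponentsWithStats(m); u=at(*p)
    i=min(range(1,n),key=lambda i:np.hypot(*(ce[i]-u))+(1e3 if st[i,4]<80 else 0)); return l==i
for n,p,z in [("A",(511,330),.078),("B",(339,331),.066),("C",(256,341),.054),("D",(415,321),.042)]: print(n,circ(c,comp(pot,p),z))
for n,p,z in [("L",(318,169),.013),("M",(396,169),.013),("R",(471,172),.013),("spot",(661,249),.026)]: print(n,circ(c,comp(cork,p),z))
w=(((S<40)&(V>150))|(cork>0)).astype(np.uint8)
print("platter",circ(c,comp(w,(661,295)),.026), "axle",toz(c,at(661,294.5),.026))
E
```

```text
A [ 10 150 148]
B [  9 156 159]
C [ 10 163 196]
D [ 10 160 201]
cork [ 15 120 172]
black [ 6 45 57]
wood [ 11 143 100]
A [ 0.4509 -0.1574  0.0317  0.4511 -0.1576  0.0327]
B [0.4481 0.0413 0.027  0.4482 0.0412 0.028 ]
C [0.4357 0.14   0.0226 0.4356 0.1403 0.0236]
D [ 0.4614 -0.048   0.0182  0.4613 -0.0481  0.0191]
L [0.6518 0.0737 0.0374 0.6518 0.0738 0.0384]
M [ 0.6523 -0.026   0.0374  0.6529 -0.0259  0.0388]
R [ 0.6492 -0.1201  0.0373  0.6492 -0.1201  0.0387]
spot [ 0.5523 -0.3509  0.0382  0.5546 -0.3513  0.0418]
platter [ 0.4939 -0.347   0.0982  0.4876 -0.3401  0.1108] axle [ 0.49478855 -0.3497025   0.026     ]
```

Emit:
send_rows(plan=[[87,0,0,0,0,0,0.15],[87,0,0,0,0,0,0.15],[87,0,0,0,0,0,0.15],[87,0,0,0,0,0,0.15],[87,0,0,0,0,0,0.15],[87,0,0,0,0,0,0.15],[87,0,0,0,0,0,0.15],[87,0,0,0,0,0,0.105]])

```text
time_s: 1.4
tool_pos: [0.2626, 0.5946, 0.2226]
tool_rot: [180.0, -0.0, 89.7]
force: [-0.2, 0.0, -0.1]
grip_width: 0.0867
```

Emit:
send_rows(plan=[[87,-34,24,0,0,0,0],[87,-34,24,0,0,0,0],[87,-34,24,0,0,0,0],[87,-34,24,0,0,0,0],[87,-34,24,0,0,0,0],[87,-34,24,0,0,0,0],[87,-34,24,0,0,0,0],[87,-34,24,0,0,0,0],[87,-34,24,0,0,0,0],[87,-34,24,0,0,0,0],[87,0,0,0,0,0,0]])

```text
time_s: 2.5
tool_pos: [0.5067, 0.2472, 0.2231]
tool_rot: [179.8, 0.2, 89.4]
force: [-0.6, 0.0, -0.2]
grip_width: 0.0868
```

Emit:
send_rows(plan=[[87,-41,-5,0,0,0,0],[87,-41,-5,0,0,0,0],[87,-41,-5,0,0,0,0],[87,-41,-5,0,0,0,0],[87,-41,-5,0,0,0,0],[87,-41,-5,0,0,0,0],[87,-41,-5,0,0,0,0],[87,-41,-5,0,0,0,0],[87,-41,-5,0,0,0,0],[87,-41,-5,0,0,0,0],[87,0,0,0,0,0,0],[87,0,0,0,0,0,0]])

```text
time_s: 3.7
tool_pos: [0.4525, -0.1557, 0.2228]
tool_rot: [180.0, -0.1, 89.9]
force: [0.5, 1.0, -0.2]
grip_width: 0.0872
```

```bash
cat >> h.py <<'E'
def potmask(im):
    hsv=cv2.cvtColor(im,cv2.COLOR_RGB2HSV).astype(int); H,S,V=hsv[:,:,0],hsv[:,:,1],hsv[:,:,2]
    return ((H<14)&(S>135)&(V>135)).astype(np.uint8)
def corkmask(im):
    hsv=cv2.cvtColor(im,cv2.COLOR_RGB2HSV).astype(int); H,S,V=hsv[:,:,0],hsv[:,:,1],hsv[:,:,2]
    return cv2.morphologyEx(((H>10)&(H<25)&(S>60)&(V>130)).astype(np.uint8),cv2.MORPH_CLOSE,np.ones((3,3)))
def comps(c,m,z,amin=300):
    n,l,st,ce=cv2.connectedComponentsWithStats(m)
    for i in range(1,n):
        if st[i,4]>amin: print(ce[i].round(),st[i].tolist(),circ(c,l==i,z))
E
python3 - <<'E'
from h import *
c=env.get_calibration("wrist"); im=env.read_camera("wrist"); cv2.imwrite("pics/w1.png",im[:,:,::-1])
T=np.array(c["extrinsics"]); print(T.round(3),c["fx"])
comps(c,potmask(im),.078)
E
```

```text
[[ 1.    -0.001  0.     0.452]
 [-0.001 -0.97  -0.244 -0.089]
 [ 0.001  0.244 -0.97   0.386]
 [ 0.     0.     0.     1.   ]] 332.63038490922577
[330.  72.] [310, 50, 41, 42, 1055] [ 0.4601 -0.052   0.0169  0.4602 -0.0521  0.0175]
[451. 118.] [442, 65, 19, 124, 1026] [ 0.5841 -0.099   0.0351  0.5668 -0.1019  0.0546]
[320. 188.] [285, 155, 70, 68, 3177] [ 0.451  -0.1573  0.0325  0.451  -0.1573  0.0331]
```

View pics/w1.png

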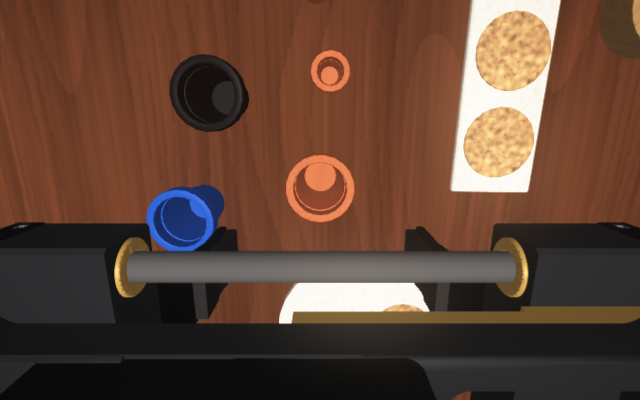

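Emit:
send_rows(plan=[[87,-2,-1,40,0,0,0],[87,0,0,40,0,0,0],[87,0,0,40,0,0,0],[87,0,0,30,0,0,0],[87,0,0,22,0,0,0],[87,0,0,0,0,0,0],[87,0,0,0,0,0,0]])

```text
time_s: 4.45
tool_pos: [0.452, -0.1562, 0.0508]
tool_rot: [-180.0, 0.0, 90.1]
force: [0.2, 0.3, 0.4]
grip_width: 0.0867
```

Emit:
send_rows(plan=[[55,0,0,0,0,0,0],[55,0,0,0,0,0,0],[55,0,0,0,0,0,0],[55,0,0,0,0,0,0],[55,0,0,0,0,0,0],[55,0,0,0,0,0,0]], grip_force=15)

```text
time_s: 5.05
tool_pos: [0.4521, -0.1574, 0.0512]
tool_rot: [179.9, -0.0, 90.0]
force: [-1.8, 0.7, 5.6]
grip_width: 0.0643
```

Emit:
send_rows(plan=[[55,0,0,0,0,0,0],[55,0,0,-10,0,0,0],[55,0,0,-30,0,0,0],[55,0,0,-40,0,0,0],[55,0,0,-40,0,0,0],[55,0,0,0,0,0,0],[55,0,0,0,0,0,0]])

```text
time_s: 5.75
tool_pos: [0.4518, -0.1574, 0.1712]
tool_rot: [179.9, -0.0, 90.0]
force: [0.5, -1.0, -1.7]
grip_width: 0.0645
```

```bash
python3 - <<'E'
from h import *
im=env.read_camera("wrist"); cv2.imwrite("pics/w2.png",im[:,:,::-1]); s=env.read_camera("side"); cv2.imwrite("pics/s2.png",s[150:400,150:450,::-1])
a=cv2.resize(im[:,:,::-1],(480,300)); b=cv2.resize(s[200:400,150:470,::-1],(480,300)); cv2.imwrite("pics/m2.png",np.vstack([a,b]))
E
```

```text
(no output)
```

View pics/m2.png

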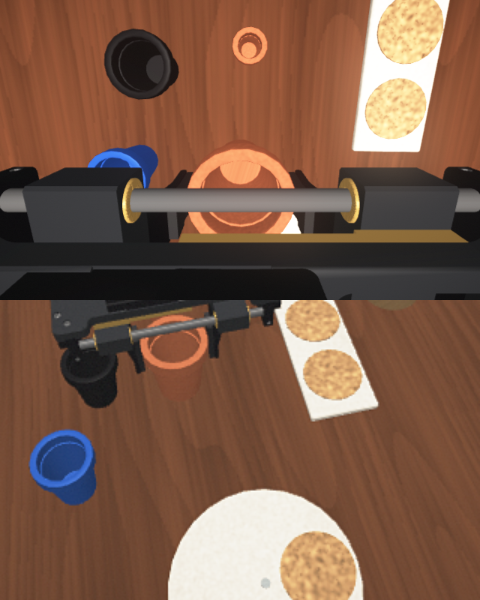

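Emit:
send_rows(plan=[[55,-15,5,0,0,0,0],[55,-31,10,0,0,0,0],[55,-31,10,0,0,0,0],[55,-31,10,0,0,0,0],[55,-31,10,0,0,0,0],[55,-31,10,0,0,0,0],[55,-31,10,0,0,0,0],[55,-31,10,0,0,0,0],[55,-31,10,0,0,0,0],[55,-31,10,0,0,0,0],[55,-10,3,0,0,0,0],[55,0,0,0,0,0,0]])

```text
time_s: 7.05
tool_pos: [0.5478, -0.4627, 0.1679]
tool_rot: [-179.8, -0.0, 89.8]
force: [0.4, -0.6, -2.0]
grip_width: 0.064
```

```bash
python3 - <<'E'
from h import *
c=env.get_calibration("wrist"); im=env.read_camera("wrist"); t=env.read_camera("top")
comps(c,corkmask(im),.026); cv2.imwrite("pics/w3.png",im[:,:,::-1])
hs=cv2.cvtColor(im,cv2.COLOR_RGB2HSV).astype(int)
w=(((hs[:,:,1]<40)&(hs[:,:,2]>150))|(corkmask(im)>0)).astype(np.uint8)
print(env.get_obs()["tool_pos"])
E
```

```text
[326.  57.] [280, 8, 92, 99, 7041] [ 0.5508 -0.3496  0.0387  0.5509 -0.3496  0.0391]
[ 0.54902006 -0.46019841  0.16903921]
```

View pics/w3.png

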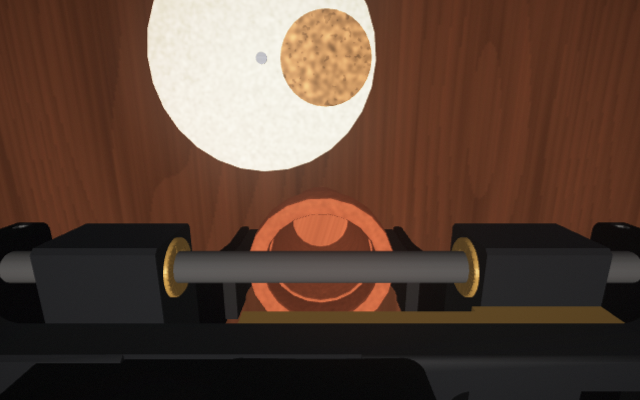

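Emit:
send_rows(plan=[[55,15,0,0,0,0,0],[55,25,1,0,0,0,0],[55,25,1,0,0,0,0],[55,25,0,0,0,0,0],[55,16,0,15,0,0,0],[55,6,0,25,0,0,0],[55,0,0,25,0,0,0],[55,0,0,15,0,0,0],[55,0,0,0,0,0,0],[55,0,0,0,0,0,0]])

```text
time_s: 8.15
tool_pos: [0.5518, -0.3493, 0.0912]
tool_rot: [180.0, 0.0, 90.0]
force: [-0.6, -1.1, -1.9]
grip_width: 0.0643
```

```bash
cat > p.py <<'E'
from cell import env
import numpy as np
a=[]
for i in range(4):
    env.read_camera("top"); o=env.get_obs(); a.append(np.r_[o["tool_pos"],o["force"],o["grip_width"]])
print(np.mean(a,0).round(4),np.std(a,0).round(4),o["time_s"])
E
python3 p.py
```

```text
[ 0.5522 -0.3501  0.092  -0.3609 -0.2189 -1.5262  0.0642] [1.000e-04 1.000e-04 1.000e-04 2.199e-01 2.401e-01 2.970e-01 3.000e-04] 8.35
```

Emit:
send_rows(plan=[[55,0,-1,5,0,0,0],[55,0,0,4,0,0,0],[55,0,0,2,0,0,0],[55,0,0,1,0,0,0],[55,0,0,0,0,0,0],[55,0,0,0,0,0,0]])

```text
time_s: 8.95
tool_pos: [0.5506, -0.3494, 0.0786]
tool_rot: [180.0, -0.0, 90.0]
force: [0.4, -0.5, -1.5]
grip_width: 0.0643
```

Emit:
send_rows(plan=[[55,0,0,1,0,0,0],[55,0,0,0,0,0,0],[55,0,0,0,0,0,0]])

```text
time_s: 9.25
tool_pos: [0.5506, -0.3494, 0.0776]
tool_rot: [180.0, -0.0, 90.0]
force: [0.6, 0.8, -2.1]
grip_width: 0.0646
```

Emit:
send_rows(plan=[[55,0,0,1,0,0,0],[55,0,0,0,0,0,0],[55,0,0,0,0,0,0]])

```text
time_s: 9.55
tool_pos: [0.5507, -0.35, 0.0773]
tool_rot: [180.0, 0.0, 90.0]
force: [-1.6, 0.2, 3.7]
grip_width: 0.064
```

Emit:
send_rows(plan=[[62,0,0,-0.3,0,0,0],[64,0,0,0,0,0,0],[66,0,0,0,0,0,0],[68,0,0,0,0,0,0],[72,0,0,0,0,0,0],[78,0,0,0,0,0,0],[87,0,0,0,0,0,0],[87,0,0,0,0,0,0],[87,0,0,0,0,0,0]], grip_force=5)

```text
time_s: 10.45
tool_pos: [0.5506, -0.3494, 0.0768]
tool_rot: [180.0, -0.0, 90.0]
force: [-0.8, -0.1, 0.2]
grip_width: 0.086
```

Emit:
send_rows(plan=[[87,0,0,-10,0,0,0],[87,0,0,-25,0,0,0],[87,0,0,-40,0,0,0],[87,0,0,-40,0,0,0],[87,0,0,-30,0,0,0],[87,25,-5,0,0,0,0],[87,40,-20,0,0,0,0],[87,40,-20,0,0,0,0],[87,40,-20,0,0,0,0],[87,40,-20,0,0,0,0],[87,40,-10,0,0,0,0],[87,40,0,0,0,0,0]])

```text
time_s: 11.65
tool_pos: [0.4544, -0.0833, 0.2229]
tool_rot: [179.9, -0.2, 90.0]
force: [0.8, 0.2, -0.3]
grip_width: 0.087
```

```bash
python3 p.py; python3 - <<'E'
from h import *
c=env.get_calibration("top"); im=env.read_camera("top"); cv2.imwrite("pics/t2.png",cv2.resize(im[60:360,240:580,::-1],None,fx=1.7,fy=1.7))
for z in(.104,.066,.042): print(z);comps(c,potmask(im),z,60)
E
```

```text
[ 0.4555 -0.0799  0.2226  0.5629  1.0915 -0.0175  0.0871] [2.0000e-04 3.4000e-03 0.0000e+00 5.2320e-01 2.6358e+00 8.1000e-02
 2.0000e-04] 11.85
0.104
[605. 101.] [574, 73, 62, 58, 2705] [ 0.7697 -0.5679  0.0599  0.7698 -0.5677  0.0638]
[499. 208.] [485, 192, 32, 34, 492] [ 0.5501 -0.3495  0.0316  0.5497 -0.3498  0.0332]
[303. 259.] [290, 245, 28, 29, 306] [0.4479 0.0391 0.0264 0.448  0.039  0.0275]
[346. 253.] [338, 244, 18, 19, 232] [ 0.4602 -0.0455  0.0173  0.4603 -0.0455  0.0183]
[257. 265.] [245, 253, 23, 24, 325] [0.4361 0.132  0.0218 0.4362 0.1327 0.023 ]
[305. 259.] [298, 252, 15, 15, 165] [0.4479 0.036  0.0133 0.4481 0.0359 0.0142]
0.066
[605. 101.] [574, 73, 62, 58, 2705] [ 0.7835 -0.5918  0.0624  0.7836 -0.5916  0.0666]
[499. 208.] [485, 192, 32, 34, 492] [ 0.5545 -0.364   0.0329  0.5541 -0.3643  0.0346]
[303. 259.] [290, 245, 28, 29, 306] [0.4479 0.0412 0.0276 0.4481 0.0411 0.0287]
[346. 253.] [338, 244, 18, 19, 232] [ 0.4608 -0.0471  0.0181  0.4609 -0.047   0.0191]
[257. 265.] [245, 253, 23, 24, 325] [0.4356 0.1381 0.0227 0.4358 0.1388 0.0239]
[305. 259.] [298, 252, 15, 15, 165] [0.448  0.038  0.0139 0.4481 0.0378 0.0148]
0.042
[605. 101.] [574, 73, 62, 58, 2705] [ 0.7922 -0.6069  0.0641  0.7924 -0.6066  0.0683]
[499. 208.] [485, 192, 32, 34, 492] [ 0.5573 -0.3732  0.0338  0.5569 -0.3735  0.0355]
[303. 259.] [290, 245, 28, 29, 306] [0.448  0.0426 0.0283 0.4481 0.0424 0.0295]
[346. 253.] [338, 244, 18, 19, 232] [ 0.4612 -0.048   0.0185  0.4613 -0.0479  0.0195]
[257. 265.] [245, 253, 23, 24, 325] [0.4354 0.1419 0.0233 0.4355 0.1426 0.0246]
[305. 259.] [298, 252, 15, 15, 165] [0.448  0.0392 0.0142 0.4482 0.0391 0.0152]
```

View pics/t2.png

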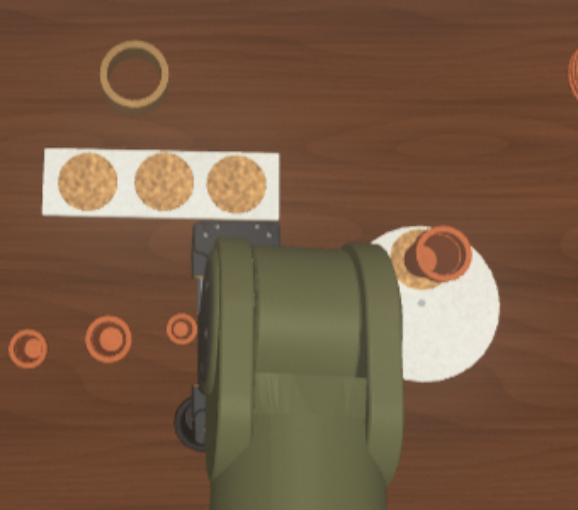

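Emit:
send_rows(plan=[[87,25,-2,0,0,0,0],[87,40,-2,10,0,0,0],[87,35,-2,20,0,0,0],[87,22,-1,30,0,0,0],[87,0,0,30,0,0,0],[87,0,0,10,0,0,0],[87,0,0,0,0,0,0],[87,0,0,0,0,0,0]])

```text
time_s: 12.7
tool_pos: [0.4497, 0.0364, 0.123]
tool_rot: [179.9, -0.0, 89.8]
force: [0.5, 0.4, -0.3]
grip_width: 0.0867
```

```bash
python3 p.py
```

```text
[ 0.4499  0.0371  0.1233  0.5082 -0.2162 -0.1952  0.0871] [2.000e-04 3.000e-04 1.000e-04 5.547e-01 3.679e-01 4.457e-01 2.000e-04] 12.9
```

Emit:
send_rows(plan=[[87,4,-2,20,0,0,0],[87,0,0,30,0,0,0],[87,0,0,24,0,0,0],[87,0,0,10,0,0,0],[87,0,0,0,0,0,0],[87,0,0,0,0,0,0]])

```text
time_s: 13.5
tool_pos: [0.4475, 0.0417, 0.0389]
tool_rot: [179.9, -0.0, 90.0]
force: [-0.1, -0.3, -0.3]
grip_width: 0.0868
```

Emit:
send_rows(plan=[[45,0,0,0,0,0,0],[45,0,0,0,0,0,0],[45,0,0,0,0,0,0],[45,0,0,0,0,0,0],[45,0,0,0,0,0,0],[45,0,0,0,0,0,0],[45,0,0,0,0,0,0]], grip_force=15)

```text
time_s: 14.2
tool_pos: [0.4471, 0.0417, 0.0382]
tool_rot: [179.9, -0.0, 90.0]
force: [0.8, 0.8, 1.0]
grip_width: 0.0567
```

Emit:
send_rows(plan=[[45,0,0,-10,0,0,0],[45,0,0,-30,0,0,0],[45,0,0,-40,0,0,0],[45,0,0,-30,0,0,0],[45,0,0,0,0,0,0],[45,0,0,0,0,0,0]])

```text
time_s: 14.8
tool_pos: [0.4463, 0.0417, 0.1481]
tool_rot: [180.0, -0.0, 90.0]
force: [-1.0, 0.2, -2.0]
grip_width: 0.0571
```

```bash
python3 p.py
```

```text
[ 0.4454  0.0414  0.1466  0.1087  0.2763 -1.4981  0.0567] [1.000e-04 1.000e-04 3.000e-04 2.993e-01 3.350e-01 2.643e-01 1.000e-04] 15.0
```

Emit:
send_rows(plan=[[45,-20,12,0,0,0,0],[45,-35,22,0,0,0,0],[45,-35,22,0,0,0,0],[45,-35,22,0,0,0,0],[45,-35,22,0,0,0,0],[45,-35,22,0,0,0,0],[45,-35,22,0,0,0,0],[45,-30,20,0,0,0,0],[45,-11,11,0,0,0,0],[45,0,0,0,0,0,0],[45,0,0,0,0,0,0]])

```text
time_s: 16.1
tool_pos: [0.6207, -0.2289, 0.1462]
tool_rot: [-179.8, -0.0, 90.0]
force: [0.1, -0.0, -0.7]
grip_width: 0.0569
```

```bash
python3 - <<'E'
from h import *
c=env.get_calibration("wrist"); im=env.read_camera("wrist")
comps(c,corkmask(im),.013); cv2.imwrite("pics/w4.png",im[:,:,::-1])
E
python3 p.py
```

```text
[297.  26.] [289, 0, 13, 55, 303] [ 0.5982 -0.094   0.0117  0.5998 -0.0936  0.0202]
[416.  53.] [405, 0, 27, 136, 1072] [ 0.7306 -0.1245  0.0447  0.699  -0.1264  0.0531]
[356.  59.] [311, 11, 92, 99, 6871] [ 0.6492 -0.1195  0.0379  0.6492 -0.1196  0.0385]
[357. 140.] [303, 118, 105, 48, 1464] [ 0.6522 -0.1666  0.0342  0.6494 -0.1747  0.0455]
[321. 231.] [262, 211, 117, 40, 2586] [ 0.6188 -0.2861  0.0388  0.6188 -0.2867  0.0554]
[187. 265.] [179, 238, 24, 59, 568] [ 0.5056 -0.3096  0.0261  0.4913 -0.3064  0.0313]
[455. 268.] [441, 239, 23, 58, 547] [ 0.7349 -0.3069  0.0245  0.7453 -0.3062  0.0311]
[402. 313.] [221, 283, 384, 40, 6008] [ 0.708  -0.3774  0.1138  0.7121 -0.3656  0.1936]
[ 0.6212 -0.2279  0.1475 -0.1236  0.5242 -1.7761  0.0567] [2.000e-04 1.000e-04 3.000e-04 4.916e-01 4.539e-01 3.781e-01 1.000e-04] 16.35
```

View pics/w4.png

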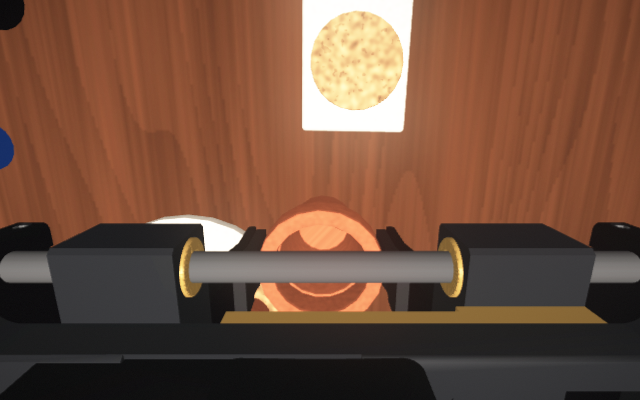

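The right coaster at pixel (356,59) agrees with the top camera: (0.649, -0.120).

Emit:
send_rows(plan=[[45,15,5,0,0,0,0],[45,30,8,0,0,0,0],[45,30,8,0,0,0,0],[45,23,5,15,0,0,0],[45,10,2,25,0,0,0],[45,0,0,25,0,0,0],[45,0,0,18,0,0,0],[45,0,0,0,0,0,0],[45,0,0,0,0,0,0],[45,0,0,0,0,0,0]])

```text
time_s: 17.35
tool_pos: [0.6506, -0.1221, 0.0665]
tool_rot: [179.8, 0.0, 90.0]
force: [0.6, 0.4, -2.0]
grip_width: 0.0564
```

```bash
python3 p.py
```

```text
[ 0.6504 -0.1219  0.0663  0.065  -0.4407 -1.4625  0.0567] [2.000e-04 1.000e-04 2.000e-04 2.413e-01 3.949e-01 2.832e-01 1.000e-04] 17.55
```

Foot about 15 mm above the coaster; correct by dx -1, dy +2 and lower.

Emit:
send_rows(plan=[[45,2,-1,6,0,0,0],[45,0,0,5,0,0,0],[45,0,0,2,0,0,0],[45,0,0,1,0,0,0],[45,0,0,0,0,0,0],[45,0,0,0,0,0,0]])

```text
time_s: 18.15
tool_pos: [0.6484, -0.1193, 0.0512]
tool_rot: [-180.0, -0.0, 90.0]
force: [-3.0, 0.9, 3.5]
grip_width: 0.0568
```

Emit:
send_rows(plan=[[45,0,0,1,0,0,0],[45,0,0,0,0,0,0],[45,0,0,0,0,0,0]])

```text
time_s: 18.45
tool_pos: [0.6488, -0.1193, 0.0509]
tool_rot: [180.0, -0.0, 90.0]
force: [-3.3, 1.9, 6.9]
grip_width: 0.0567
```

Emit:
send_rows(plan=[[54,0,0,-0.8,0,0,0],[57,0,0,0,0,0,0],[62,0,0,0,0,0,0],[70,0,0,0,0,0,0],[87,0,0,0,0,0,0],[87,0,0,0,0,0,0],[87,0,0,-10,0,0,0],[87,0,0,-25,0,0,0],[87,0,0,-35,0,0,0],[87,0,0,-30,0,0,0]], grip_force=5)

```text
time_s: 19.45
tool_pos: [0.6488, -0.1197, 0.1529]
tool_rot: [179.9, 0.0, 90.0]
force: [0.1, -0.0, -0.1]
grip_width: 0.0866
```

Emit:
send_rows(plan=[[87,20,-15,0,0,0,0],[87,35,-30,0,0,0,0],[87,35,-30,0,0,0,0],[87,35,-30,0,0,0,0],[87,35,-30,0,0,0,0],[87,35,-30,0,0,0,0],[87,35,-30,0,0,0,0],[87,20,-15,0,0,0,0],[87,10,-3,15,0,0,0],[87,0,0,20,0,0,0],[87,0,0,0,0,0,0],[87,0,0,0,0,0,0]])

```text
time_s: 20.65
tool_pos: [0.4359, 0.1402, 0.1163]
tool_rot: [180.0, -0.0, 89.9]
force: [0.1, -0.5, -0.3]
grip_width: 0.087
```

```bash
python3 p.py;  python3 - <<'E'
from h import *
c=env.get_calibration("top"); im=env.read_camera("top")
for z in(.079,.054,): print(z);comps(c,potmask(im),z,60)
E
```

```text
[ 0.4365  0.1404  0.1167 -0.1598  0.4688 -0.0181  0.087 ] [1.000e-04 1.000e-04 1.000e-04 2.809e-01 3.010e-01 2.822e-01 2.000e-04] 20.85
0.079
[605. 101.] [574, 73, 62, 58, 2705] [ 0.7788 -0.5836  0.0616  0.7789 -0.5834  0.0656]
[381. 163.] [369, 148, 27, 28, 412] [ 0.6482 -0.1194  0.0273  0.6489 -0.1192  0.0288]
[499. 208.] [485, 192, 32, 34, 481] [ 0.5531 -0.3592  0.0324  0.5526 -0.3594  0.0341]
[346. 253.] [338, 244, 18, 19, 230] [ 0.4605 -0.0465  0.0178  0.4605 -0.0466  0.0186]
[264. 265.] [262, 255, 6, 20, 85] [0.4364 0.1242 0.0123 0.4365 0.1238 0.019 ]
0.054
[605. 101.] [574, 73, 62, 58, 2705] [ 0.7879 -0.5993  0.0632  0.788  -0.5991  0.0674]
[381. 163.] [369, 148, 27, 28, 412] [ 0.6538 -0.1224  0.028   0.6545 -0.1222  0.0296]
[499. 208.] [485, 192, 32, 34, 481] [ 0.556  -0.3688  0.0332  0.5555 -0.369   0.0351]
[346. 253.] [338, 244, 18, 19, 230] [ 0.4609 -0.0475  0.0182  0.4609 -0.0476  0.0191]
[264. 265.] [262, 255, 6, 20, 85] [0.4361 0.1278 0.0127 0.4362 0.1275 0.0195]
```

Emit:
send_rows(plan=[[87,0,-1,25,0,0,0],[87,0,0,30,0,0,0],[87,0,0,24,0,0,0],[87,0,0,10,0,0,0],[87,0,0,0,0,0,0],[87,0,0,0,0,0,0]])

```text
time_s: 21.5
tool_pos: [0.4355, 0.1408, 0.0276]
tool_rot: [179.9, -0.0, 90.0]
force: [0.2, 0.2, 0.5]
grip_width: 0.0867
```

Emit:
send_rows(plan=[[36,0,0,0,0,0,0],[36,0,0,0,0,0,0],[36,0,0,0,0,0,0],[36,0,0,0,0,0,0],[36,0,0,0,0,0,0],[36,0,0,0,0,0,0],[36,0,0,0,0,0,0],[36,0,0,0,0,0,0]], grip_force=15)

```text
time_s: 22.3
tool_pos: [0.4348, 0.1407, 0.0268]
tool_rot: [180.0, -0.0, 90.0]
force: [0.0, -0.3, 0.9]
grip_width: 0.0479
```

Emit:
send_rows(plan=[[36,0,0,-10,0,0,0],[36,0,0,-30,0,0,0],[36,0,0,-35,0,0,0],[36,0,0,-25,0,0,0],[36,0,0,0,0,0,0],[36,0,0,0,0,0,0]])

```text
time_s: 22.9
tool_pos: [0.4345, 0.1407, 0.127]
tool_rot: [180.0, -0.1, 90.0]
force: [0.5, -0.3, -1.5]
grip_width: 0.0475
```

```bash
python3 p.py
```

```text
[ 0.4336  0.1402  0.1256 -0.3065  0.1084 -1.3168  0.0477] [1.000e-04 1.000e-04 3.000e-04 3.177e-01 2.762e-01 3.853e-01 1.000e-04] 23.1
```

Emit:
send_rows(plan=[[36,-15,6,-10,0,0,0],[36,-27,10,-10,0,0,0],[36,-27,10,-10,0,0,0],[36,-27,10,-10,0,0,0],[36,-27,10,-10,0,0,0],[36,-27,10,-10,0,0,0],[36,-27,10,-10,0,0,0],[36,-27,10,-5,0,0,0],[36,-15,8,0,0,0,0],[36,0,0,0,0,0,0],[36,0,0,0,0,0,0]])

```text
time_s: 24.2
tool_pos: [0.5181, -0.0792, 0.2016]
tool_rot: [-179.9, 0.0, 89.9]
force: [0.7, -0.9, -1.7]
grip_width: 0.0483
```

```bash
python3 - <<'E'
from h import *
c=env.get_calibration("wrist"); im=env.read_camera("wrist")
comps(c,corkmask(im),.013,3000); cv2.imwrite("pics/w5.png",im[:,:,::-1])
E
python3 p.py
```

```text
[460.  28.] [421, 0, 80, 65, 4264] [0.6514 0.0686 0.0346 0.6514 0.0741 0.0386]
[452. 126.] [414, 89, 81, 76, 4319] [ 0.6544 -0.0259  0.0388  0.6573 -0.0275  0.0439]
[390. 313.] [200, 283, 384, 40, 5916] [ 0.6005 -0.3407  0.163   0.6021 -0.2544  0.2302]
[ 0.5182 -0.0774  0.2015 -0.608   0.0754 -0.8741  0.0478] [1.000e-04 1.000e-04 0.000e+00 5.052e-01 5.648e-01 3.040e-01 2.000e-04] 24.45
```

Emit:
send_rows(plan=[[36,6,14,0,0,0,0],[36,12,30,0,0,0,0],[36,12,30,0,0,0,0],[36,12,30,10,0,0,0],[36,9,22,25,0,0,0],[36,0,8,35,0,0,0],[36,0,0,35,0,0,0],[36,0,0,25,0,0,0],[36,0,0,15,0,0,0],[36,0,0,0,0,0,0],[36,0,0,0,0,0,0]])

```text
time_s: 25.55
tool_pos: [0.6532, -0.0272, 0.0577]
tool_rot: [179.9, -0.0, 90.0]
force: [0.0, 0.2, -1.1]
grip_width: 0.048
```

```bash
python3 p.py
```

```text
[ 0.6538 -0.0274  0.0585 -0.095  -0.651  -0.9354  0.0478] [1.000e-04 0.000e+00 1.000e-04 7.415e-01 4.666e-01 1.224e-01 2.000e-04] 25.75
```

Emit:
send_rows(plan=[[36,1,-1.5,8,0,0,0],[36,0,0,6,0,0,0],[36,0,0,2,0,0,0],[36,0,0,1,0,0,0],[36,0,0,0,0,0,0],[36,0,0,0,0,0,0]])

```text
time_s: 26.35
tool_pos: [0.6511, -0.0264, 0.0398]
tool_rot: [180.0, -0.0, 90.0]
force: [-1.8, 0.7, 2.8]
grip_width: 0.0479
```

Emit:
send_rows(plan=[[36,0,0,1,0,0,0],[36,0,0,0,0,0,0],[36,0,0,0,0,0,0]])

```text
time_s: 26.65
tool_pos: [0.6512, -0.0263, 0.0397]
tool_rot: [180.0, -0.0, 90.0]
force: [-3.9, 1.5, 7.2]
grip_width: 0.0479
```

Emit:
send_rows(plan=[[45,0,0,-0.8,0,0,0],[48,0,0,0,0,0,0],[53,0,0,0,0,0,0],[62,0,0,0,0,0,0],[87,0,0,0,0,0,0],[87,0,0,0,0,0,0],[87,0,0,-10,0,0,0],[87,0,0,-25,0,0,0],[87,0,0,-30,0,0,0],[87,0,0,-25,0,0,0]], grip_force=5)

```text
time_s: 27.65
tool_pos: [0.6515, -0.0267, 0.1317]
tool_rot: [179.9, 0.0, 90.0]
force: [0.4, -0.1, 0.9]
grip_width: 0.0864
```

Emit:
send_rows(plan=[[87,-2,-18,-5,0,0,0],[87,-4,-35,0,0,0,0],[87,-4,-35,0,0,0,0],[87,-4,-35,0,0,0,0],[87,-4,-35,0,0,0,0],[87,-3,-22,10,0,0,0],[87,-1,-10,15,0,0,0],[87,0,0,20,0,0,0],[87,0,0,0,0,0,0],[87,0,0,0,0,0,0]])

```text
time_s: 28.65
tool_pos: [0.4614, -0.0488, 0.0901]
tool_rot: [180.0, 0.0, 90.0]
force: [1.4, -0.1, 0.1]
grip_width: 0.0871
```

```bash
python3 p.py;  python3 - <<'E'
from h import *
c=env.get_calibration("wrist"); im=env.read_camera("wrist"); cv2.imwrite("pics/w6.png",im[:,:,::-1])
comps(c,potmask(im),.042,200)
E
```

```text
[ 0.4621 -0.0486  0.0905  0.1763 -0.2188  0.438   0.0869] [1.000e-04 1.000e-04 1.000e-04 2.796e-01 6.530e-01 4.685e-01 2.000e-04] 28.85
[296. 131.] [191, 0, 207, 251, 40249] [0.4507 0.0032 0.0666 0.4519 0.0034 0.0897]
[475. 142.] [410, 0, 120, 251, 15325] [0.5661 0.0042 0.0493 0.5646 0.0054 0.0777]
[163. 118.] [144, 8, 36, 196, 2030] [0.3538 0.0191 0.0354 0.3629 0.0194 0.0578]
[ 88. 131.] [17, 10, 147, 213, 18899] [0.3144 0.009  0.0487 0.3108 0.009  0.068 ]
[  9. 192.] [0, 136, 26, 92, 1165] [ 0.2514 -0.0266  0.0203  0.2539 -0.0251  0.0308]
[392. 201.] [386, 141, 12, 109, 461] [ 0.5407 -0.0345  0.0386  0.509  -0.0343  0.0364]
[608. 184.] [559, 152, 81, 76, 3641] [ 0.6487 -0.0299  0.0223  0.6461 -0.0346  0.0352]
[230. 304.] [219, 283, 21, 40, 600] [ 0.3974 -0.1126  0.0107  0.397  -0.112   0.0163]
[276. 302.] [256, 283, 40, 40, 1458] [ 0.4294 -0.1113  0.0163  0.4294 -0.1115  0.0202]
[324. 296.] [297, 283, 56, 28, 1457] [ 0.4641 -0.1063  0.0165  0.4641 -0.1051  0.0209]
[366. 296.] [353, 283, 27, 28, 689] [ 0.4933 -0.1068  0.0108  0.4935 -0.1074  0.0136]
```

View pics/w6.png

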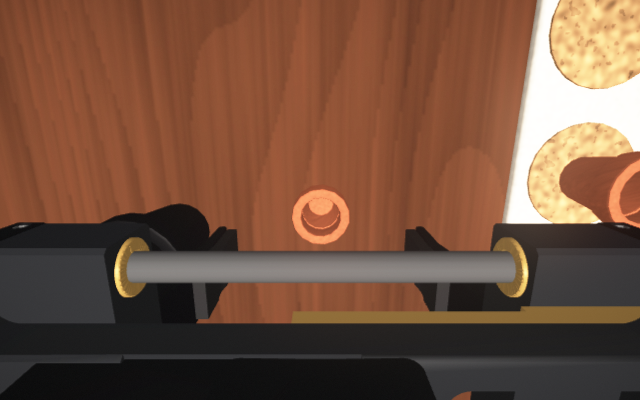

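Emit:
send_rows(plan=[[87,0,-1,20,0,0,0],[87,0,0,25,0,0,0],[87,0,0,18,0,0,0],[87,0,0,9,0,0,0],[87,0,0,0,0,0,0],[87,0,0,0,0,0,0]])

```text
time_s: 29.5
tool_pos: [0.4607, -0.0486, 0.0181]
tool_rot: [180.0, 0.0, 90.0]
force: [0.9, 0.2, -0.2]
grip_width: 0.0873
```

Emit:
send_rows(plan=[[28,0,0,0,0,0,0],[28,0,0,0,0,0,0],[28,0,0,0,0,0,0],[28,0,0,0,0,0,0],[28,0,0,0,0,0,0],[28,0,0,0,0,0,0],[28,0,0,0,0,0,0],[28,0,0,0,0,0,0],[28,0,0,0,0,0,0]], grip_force=12)

```text
time_s: 30.4
tool_pos: [0.4601, -0.0484, 0.0175]
tool_rot: [180.0, 0.0, 90.0]
force: [1.2, -0.5, -0.3]
grip_width: 0.0383
```

Emit:
send_rows(plan=[[28,0,0,-10,0,0,0],[28,0,0,-30,0,0,0],[28,0,0,-35,0,0,0],[28,0,0,-25,0,0,0],[28,0,0,0,0,0,0],[28,0,0,0,0,0,0]])

```text
time_s: 31.0
tool_pos: [0.4603, -0.0481, 0.1179]
tool_rot: [179.9, -0.1, 90.0]
force: [-0.3, -0.5, -0.6]
grip_width: 0.0382
```

```bash
python3 p.py
```

```text
[ 0.4592 -0.0484  0.1166 -0.4169  0.1034 -0.7669  0.0381] [2.000e-04 1.000e-04 3.000e-04 2.841e-01 3.175e-01 4.450e-01 1.000e-04] 31.2
```

Emit:
send_rows(plan=[[28,12,16,0,0,0,0],[28,22,32,0,0,0,0],[28,22,32,0,0,0,0],[28,22,32,0,0,0,0],[28,22,32,0,0,0,0],[28,16,32,0,0,0,0],[28,6,15,10,0,0,0],[28,0,0,20,0,0,0],[28,0,0,25,0,0,0],[28,0,0,13,0,0,0],[28,0,0,0,0,0,0],[28,0,0,0,0,0,0]])

```text
time_s: 32.4
tool_pos: [0.6511, 0.0733, 0.0495]
tool_rot: [-180.0, 0.0, 90.0]
force: [0.6, 0.2, -0.3]
grip_width: 0.0383
```

```bash
python3 p.py
```

```text
[ 0.6519  0.0736  0.0507 -0.2892  0.177  -0.236   0.0383] [1.000e-04 1.000e-04 2.000e-04 2.474e-01 1.419e-01 8.995e-01 3.000e-04] 32.6
```

Emit:
send_rows(plan=[[28,0,0,9,0,0,0],[28,0,0,7,0,0,0],[28,0,0,2,0,0,0],[28,0,0,1,0,0,0],[28,0,0,0,0,0,0],[28,0,0,0,0,0,0]])

```text
time_s: 33.2
tool_pos: [0.6511, 0.0737, 0.0305]
tool_rot: [180.0, -0.0, 90.0]
force: [-0.3, 0.8, 1.8]
grip_width: 0.0381
```

Emit:
send_rows(plan=[[28,0,0,1,0,0,0],[28,0,0,0,0,0,0],[28,0,0,0,0,0,0]])

```text
time_s: 33.5
tool_pos: [0.6512, 0.0736, 0.0305]
tool_rot: [180.0, -0.0, 90.0]
force: [-2.9, -0.1, 6.7]
grip_width: 0.0383
```

Emit:
send_rows(plan=[[36,0,0,-0.8,0,0,0],[39,0,0,0,0,0,0],[44,0,0,0,0,0,0],[54,0,0,0,0,0,0],[87,0,0,0,0,0,0],[87,0,0,0,0,0,0],[87,0,0,-10,0,0,0],[87,0,0,-25,0,0,0],[87,0,0,-40,0,0,0],[87,0,0,-40,0,0,0],[87,0,0,-40,0,0,0]], grip_force=5)

```text
time_s: 34.6
tool_pos: [0.651, 0.0734, 0.1876]
tool_rot: [180.0, -0.0, 90.0]
force: [-0.3, 0.1, 0.1]
grip_width: 0.086
```

Emit:
send_rows(plan=[[87,15,-15,0,0,0,0],[87,35,-30,0,0,0,0],[87,35,-30,0,0,0,0],[87,35,-30,0,0,0,0],[87,35,-25,0,0,0,0],[87,35,-20,0,0,0,0],[87,35,-10,0,0,0,0],[87,35,-10,0,0,0,0],[87,15,0,0,0,0,0],[87,0,0,0,0,0,0]])

```text
time_s: 35.6
tool_pos: [0.4805, 0.351, 0.1855]
tool_rot: [180.0, -0.0, 90.2]
force: [0.4, 0.0, -0.1]
grip_width: 0.0873
```

```bash
python3 - <<'E'
from h import *
c=env.get_calibration("top"); im=env.read_camera("top"); s=env.read_camera("side")
for z in(.104,.079,.067,.055): print(z);comps(c,potmask(im),z,60)
a=cv2.resize(im[60:310,120:560,::-1],(520,296)); b=cv2.resize(s[60:,200:480,::-1],(247,300))
cv2.imwrite("pics/f.png",np.hstack([a,cv2.resize(b,(244,296))]))
print(env.get_obs()["time_s"],env.get_obs()["force"])
E
```

```text
0.104
[605. 101.] [574, 73, 62, 58, 2705] [ 0.7697 -0.5679  0.0599  0.7698 -0.5677  0.0638]
[381. 163.] [369, 148, 27, 28, 411] [ 0.6427 -0.1164  0.0265  0.6434 -0.1162  0.028 ]
[337. 163.] [326, 151, 23, 23, 310] [ 0.6424 -0.0264  0.0221  0.6424 -0.0262  0.0231]
[289. 164.] [281, 154, 18, 19, 203] [0.6397 0.0697 0.0176 0.6397 0.0703 0.0188]
[499. 208.] [485, 192, 32, 34, 479] [ 0.5503 -0.3497  0.0314  0.5499 -0.3499  0.033 ]
0.079
[605. 101.] [574, 73, 62, 58, 2705] [ 0.7788 -0.5836  0.0615  0.7789 -0.5834  0.0656]
[381. 163.] [369, 148, 27, 28, 411] [ 0.6482 -0.1194  0.0272  0.6489 -0.1192  0.0288]
[337. 163.] [326, 151, 23, 23, 310] [ 0.648  -0.0268  0.0228  0.648  -0.0267  0.0238]
[289. 164.] [281, 154, 18, 19, 203] [0.6451 0.072  0.0181 0.6452 0.0726 0.0194]
[499. 208.] [485, 192, 32, 34, 479] [ 0.5532 -0.3592  0.0323  0.5528 -0.3595  0.034 ]
0.067
[605. 101.] [574, 73, 62, 58, 2705] [ 0.7831 -0.5912  0.0624  0.7833 -0.5909  0.0665]
[381. 163.] [369, 148, 27, 28, 411] [ 0.6509 -0.1208  0.0276  0.6516 -0.1207  0.0292]
[337. 163.] [326, 151, 23, 23, 310] [ 0.6506 -0.027   0.0231  0.6506 -0.0269  0.0241]
[289. 164.] [281, 154, 18, 19, 203] [0.6477 0.073  0.0184 0.6478 0.0736 0.0196]
[499. 208.] [485, 192, 32, 34, 479] [ 0.5546 -0.3638  0.0327  0.5542 -0.3641  0.0344]
0.055
[605. 101.] [574, 73, 62, 58, 2705] [ 0.7875 -0.5987  0.0632  0.7876 -0.5985  0.0674]
[381. 163.] [369, 148, 27, 28, 411] [ 0.6535 -0.1222  0.028   0.6542 -0.1221  0.0296]
[337. 163.] [326, 151, 23, 23, 310] [ 0.6533 -0.0273  0.0234  0.6533 -0.0271  0.0244]
[289. 164.] [281, 154, 18, 19, 203] [0.6503 0.0741 0.0186 0.6504 0.0747 0.0199]
[499. 208.] [485, 192, 32, 34, 479] [ 0.556  -0.3684  0.0332  0.5556 -0.3687  0.0348]
35.7 [-0.17244417 -0.72258293  1.28072422]
```

View pics/f.png

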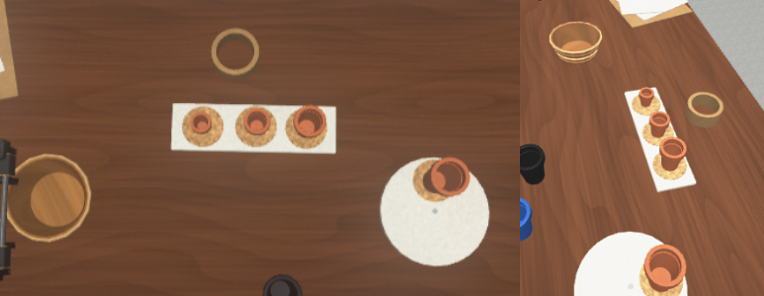

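```bash
python3 -c "
from cell import env; print(env.sign_off())"
```

```text
the job is handed in; nothing more can be done
None
```

All four pots are upright in order of size, and I signed the job off at about 36 s of the 96 s allowed. The turntable is on the robot's right, so the largest pot (A) is on the turntable mark, B on the right coaster, C on the middle one and D on the left.

**Final check, top camera:** each pot's centre came out within about 2 mm of the centre of its mark or coaster:

| Pot | Measured (x, y), m | Target (x, y), m |
|---|---|---|
| A | 0.550, -0.350 | 0.551, -0.350 |
| B | 0.648, -0.119 | 0.649, -0.120 |
| C | 0.651, -0.027 | 0.652, -0.026 |
| D | 0.650, 0.074 | 0.652, 0.074 |

- **Platter:** the axle and mark look unmoved in the pictures.
- **Other things:** the basket, the tape and the black and blue pots were never touched. The arm stopped clear of everything, with the force reading near zero.
- **Disagreements:**
    - The first top-camera fit put the turntable mark about 1.5 mm off in x and slightly too wide, so I used the closer wrist-camera measurement.
    - The wrist-camera fit of the middle coaster was smeared, so I kept the top-camera value there.
    - When I gripped pot A, the gripper read 64.3 mm on its 66 mm rim; it held firmly and stood upright anyway.

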